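Slot the missing tin into the sweet-tin row

TASK

On the sweet-packing table a cardboard display tray holds a row of four standing flat tins, with a gap in the middle that is a little too narrow for a fifth. Pick out the loose tin of the same size as those in the row and push it down into that gap, easing its neighbours apart without toppling them, until it stands upright on the tray floor, level and in line with the rest. Then let go of it.

Things in the scene. Friction and masses are not known exactly. Their poses are not given: they have to be found in the camera images.
- tin_mid (a point): Centre (half-way up) of the loose flat metal tin to be put in the row, standing: 56 mm wide (its x), 30 thick (its y), 96 tall (z), 120 to 200 g; broad faces slope in to 8 thick over the top 22 mm and to 16 thick over the lowest 14 mm. It stands among three unwanted loose tins, all 60 mm or more clear of it: round (66 across, 85 tall), square (60x60x80), small flat (40x20x60).
- tray: Cardboard tray fixed to the table; origin at centre of underside. Inside 70 mm (its x) by 162 (its y), floor and walls 4 thick; walls at +-x 30 high, at +-y 65 high. Four such tins stand in a row along its y, width along x, tops 100 above the table. Mid-row gap 17 to 20 wide (39 to 42 at the tops); the tins slide along y, free play with the gap 42, so a 30 mm tin fits once they are pushed apart.
- left: Row tin on the tray's +y side of the gap, loose, same size and shape as the loose tin (56 x 30 x 96 mm). Origin at the centre of its underside, x along its width, y through its thickness, z up. It slides and leans a little when the new tin is wedged in, which takes up to about 25 N downward.
- right: Row tin on the -y side of the gap, the same as the left one, origin and axes likewise.
Things that resemble listed ones, but are neither listed nor needed, are in the scene too. What is shaped like the part that bears tin_mid but yellow is not meant.

How it is judged:
By the outcome, as a careful person would: the job done as asked, in the order asked, and still so for the second after the job is handed in, with the robot touching nothing.
It also fails if it takes over 42 s, if anything falls off the work surface, if the arm or the gripper's body presses on something with over 40 N, if the wrist force passes 120 N, or if a joint passes its speed limit or range.

ROBOT

A 7-joint arm with a two-finger parallel gripper is mounted at the origin on the work surface. World frame = base frame: x ahead of the robot, y to its left, z up, the work surface at z = 0. Lengths are in m, angles in rad, forces in N, time in s.
With the tool pointing down it reaches from about 0.4 to 0.9 m from the base axis. Payload 5.5 kg.
Tool frame: the origin (TCP) lies midway between the tips of the shut fingers; the grasp point (between the pads) lies 19 mm behind it (manip.grip_depth is the distance from the TCP to the grasp point, in m); z points along the fingers, y is the line along which they close (so a half turn about z gives the same grasp; the last joint's range is limited). The gripper opens to 92 mm and grips with 3 to 60 N. Pads are 19 mm wide; open, the fingers measure 130 mm over their backs; the gripper's body (75 mm by 190 mm) begins 47 mm behind the grasp point.
Start: joints at [-0.877, 0.501, -0.427, 1.55, 0.221, 1.138, -0.21], TCP at [0.271, 0.591, 0.227] pointing down, gripper open.
Joint ranges: [-2.88, 2.88], [-0.31, 2.03], [-1.54, 1.56], [0.2, 2.42], [-1.41, 4.55], [0.19, 2.02], [-2.57, 2.57]. Speed limits (rad/s): [2.57, 2.57, 3.14, 3.14, 3.14, 3.14, 3.14].

INTERFACE

Orientations are given as a unit quaternion [x, y, z, w].
In Python, from bench import manip, effector, viewer gives the robot as it stands. Calls block until the motion is done:
- manip.move_pose(position, orientation): joint-space move of the TCP to a pose.
- manip.servo_line(position, ori=None, vel=0.15): straight line of the TCP; ori=None keeps the orientation; vel is the mean speed in m/s.
- manip.movej(angles): joint-space move.
- effector.open_jaws() and effector.close(f_grip=None): open the fingers fully, or close them until they stop; f_grip is the grip in N (None keeps the last).
- manip.sleep(seconds).
- manip.solve_ik(position, orientation): joint angles nearest the present ones, or None.
- viewer.get_image(name): name is "scene" or "top" or "wrist"; returns the picture (384x512x3 uint8, red, green, blue); there is no depth.
- viewer.get_calibration(name): a dict with "vfov" (degrees; the focal length in pixels is half the picture's height over the tangent of half this angle, whatever the lens; pixels are square), "cx", "cy" (the principal point, pixels), "eye" and "attitude" of the camera in the world. Camera axes: x right, y down, z forward; pixel columns grow to the right and rows downward; lengths in m; the calibration is good to about 2 mm. A picture is of the moment at which its call begins: read the wrist's pose just before it. get_calibration takes no time and is no camera call; for the wrist camera it gives the pose at the moment of the call.
A pose or a line that the arm cannot do raises manip.PlanningError and nothing moves.
- manip.hand_in(): hands the job in; it is judged then, once.
Readings, each from a call of its own:
- manip.current_clock(): time.
- manip.current_q(): joint angles.
- manip.current_joint_velocities(): joint speeds.
- manip.current_tau(): joint torques, N m.
- manip.current_tool_pos(): TCP position.
- manip.current_tcp_rot(): TCP orientation.
- manip.current_force(): force on the tool from outside, world axes, zero at the start.
- manip.current_wrist_torque(): the same for the moment, N m.
- manip.current_finger_gap(): finger opening in m.
- manip.current_gripper_force(): force on a finger pad.
Only numpy, scipy, OpenCV 4.12 (cv2) and the standard library are available. Lean on these libraries where they do the work, as an engineer would, in place of code of your own. Each camera call takes 0.05 s, during which the arm holds its last target. There are 200 camera calls.

## Working session

There is one attempt and no reset: what is moved stays moved. The work goes in short steps, each a Python script; the robot and the scene stay as the last script left them, time stands still between calls to the robot, and variables do not carry over. Pictures are saved under pics/ and viewed, at most 10 in all, crops included, and the job is handed in when it is done.

```bash
ls; mkdir -p pics; python3 - <<'E'
from bench import manip, effector, viewer
import cv2,numpy as np
for n in ("top","scene"):
    im=viewer.get_image(n); cv2.imwrite(f"pics/{n}0.png",im[:,:,::-1]); c=viewer.get_calibration(n); print(n,c)
print(viewer.get_calibration("wrist")); print(manip.current_clock(),manip.current_tcp_rot(),manip.current_tool_pos(),manip.grip_depth)
E
```

```text
pics
top {'vfov': 43.86598361194856, 'cx': 251.04733987863577, 'cy': 184.0979331682248, 'eye': array([0.32680311, 0.001164  , 1.01228886]), 'attitude': array([-0.67028274,  0.73191108, -0.08844233,  0.08488334])}
scene {'vfov': 54.49619693080758, 'cx': 252.47275549397636, 'cy': 188.62188995490726, 'eye': array([0.85375911, 0.49826259, 0.44926189]), 'attitude': array([ 0.23513234,  0.85131671, -0.45401055, -0.11767357])}
{'vfov': 62.691392117797776, 'cx': 256.5577512741963, 'cy': 188.55985992559405, 'eye': array([0.20639023, 0.619482  , 0.3836817 ]), 'attitude': array([0.83466298, 0.5348174 , 0.06995237, 0.11142143])}
0.1 [ 2.13733919e-01  9.76891509e-01 -8.62816018e-04 -2.15223411e-04] [0.27123432 0.59001036 0.22576902] 0.0188
```

View pics/top0.png

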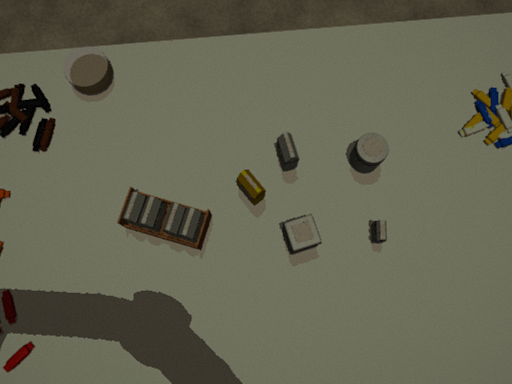

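View pics/scene0.png

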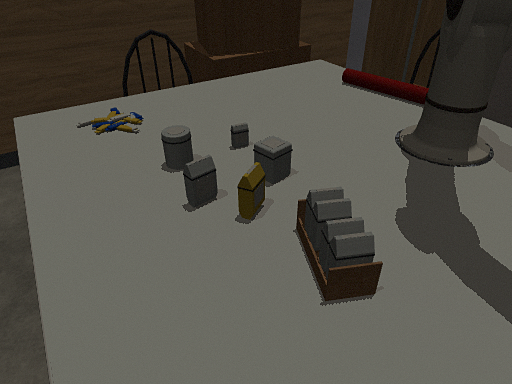

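The top view shows the grey flat tin at about (288,150), the yellow decoy at (251,187) and the tray centred near (165,218). The scene view agrees: grey tin (200,180), decoy (252,192), tray (340,245).

```bash
cat > h.py <<'E'
from bench import manip, effector, viewer
import cv2,numpy as np
from scipy.spatial.transform import Rotation as R
def ray(c,uv):
    f=192/np.tan(np.radians(c['vfov'])/2)
    d=np.array([(uv[0]-c['cx'])/f,(uv[1]-c['cy'])/f,1.]); return np.array(c['eye']),R.from_quat(c['attitude']).apply(d)
def onz(c,uv,z):
    e,d=ray(c,uv); return e+d*(z-e[2])/d[2]
def proj(c,p):
    f=192/np.tan(np.radians(c['vfov'])/2)
    q=R.from_quat(c['attitude']).inv().apply(np.asarray(p)-c['eye']); return np.array([c['cx']+f*q[...,0]/q[...,2],c['cy']+f*q[...,1]/q[...,2]]).T
def down(yaw): # tool z down, tool x at angle yaw in world; y = closing
    x=np.array([np.cos(yaw),np.sin(yaw),0]); z=np.array([0,0,-1.]); return R.from_matrix(np.c_[x,np.cross(z,x),z]).as_quat()
E
python3 - <<'E'
from h import *
c=viewer.get_calibration("top")
for n,uv,z in [("tin top",(284,134),.096),("tin top b",(292,163),.096),("tin",(287,149),.096),("traycorner",(131,189),.065),("",(211,211),.065),("",(202,248),.065),("",(120,222),.065),("row",(165,218),.1),("yellow",(251,187),.09)]:
    print(n,uv,onz(c,uv,z).round(3))
im=cv2.imread("pics/top0.png")
g=lambda a:(255*(a/255.)**.6).astype(np.uint8)
a=cv2.resize(g(im[175:260,105:225]),None,fx=6.6,fy=6.6,interpolation=cv2.INTER_CUBIC)[:560]
cv2.imwrite("pics/tray0.png",a)
T=R.from_quat(manip.current_tcp_rot()).as_matrix();w=viewer.get_calibration("wrist")
print(T.round(3), T.T@(w['eye']-manip.current_tool_pos()), (T.T@R.from_quat(w['attitude']).as_matrix()).round(3))
E
```

```text
tin top (284, 134) [ 0.655 -0.09   0.096]
tin top b (292, 163) [ 0.592 -0.099  0.096]
tin (287, 149) [ 0.622 -0.092  0.096]
traycorner (131, 189) [0.575 0.231 0.065]
 (211, 211) [0.515 0.071 0.065]
 (202, 248) [0.442 0.094 0.065]
 (120, 222) [0.509 0.255 0.065]
row (165, 218) [0.502 0.159 0.1  ]
yellow (251, 187) [ 0.552 -0.013  0.09 ]
[[-0.909  0.418 -0.001]
 [ 0.418  0.909 -0.002]
 [ 0.    -0.002 -1.   ]] [ 0.07123487 -0.00057999 -0.15790822] [[-0.001 -0.965 -0.261]
 [ 1.    -0.    -0.001]
 [ 0.001 -0.261  0.965]]
```

View pics/tray0.png

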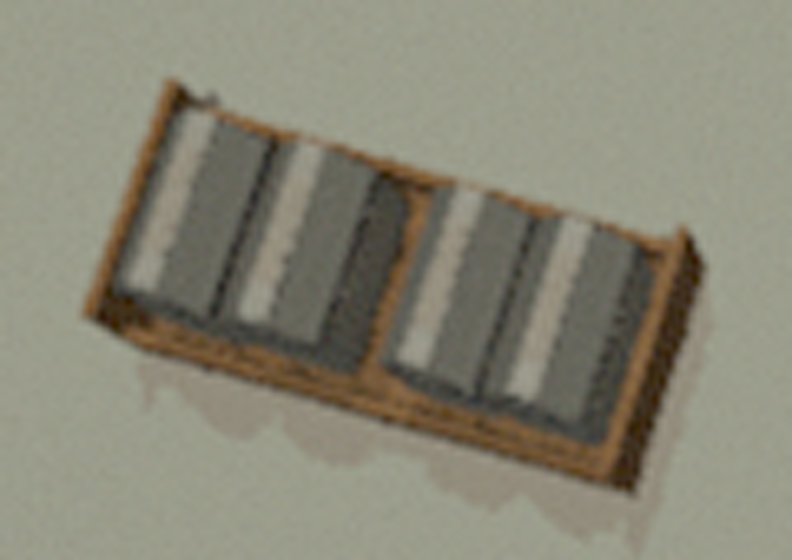

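```bash
python3 - <<'E'
from h import *
c=viewer.get_calibration("top")
u=lambda p:(105+p[0]/6.6,175+p[1]/6.6)
S=[((200,118),(145,285)),((310,145),(255,315)),((465,192),(415,362)),((577,220),(522,395))]
P=[[onz(c,u(a),.1),onz(c,u(b),.1)] for a,b in S]
for a,b in P: print(((a+b)/2).round(4),np.degrees(np.arctan2(*(a-b)[1::-1])).round(1),np.linalg.norm(a-b).round(4))
m=(P[1][0]+P[1][1]+P[2][0]+P[2][1])/4; print(m)
for y in (70,-110):
  for p in (m,np.array([.622,-.093,.1])):
    q=manip.solve_ik([p[0],p[1],.23],down(np.radians(y+(28 if p[1]<0 else 0)))); print(y,None if q is None else np.round(q,2))
manip.move_pose([m[0],m[1],.23],down(np.radians(70)))
w=viewer.get_calibration("wrist");im=viewer.get_image("wrist")
np.save("w1.npy",w,allow_pickle=True);cv2.imwrite("pics/w1.png",im[:,:,::-1]);print(manip.current_clock())
E
```

```text
[0.5331 0.2234 0.1   ] -19.7 0.0521
[0.5216 0.1913 0.1   ] -19.9 0.0528
[0.5035 0.1456 0.1   ] -19.0 0.0522
[0.4916 0.114  0.1   ] -20.6 0.0539
[0.51253109 0.1684135  0.1       ]
70 [-0.33  0.27 -0.05  1.84  0.02  1.04 -0.73]
70 [ 0.01  0.43  0.13  1.62 -0.06  1.1   0.29]
-110 [ 0.12  0.32 -0.58  1.82  0.2   1.06  2.25]
-110 [-0.71  0.84  1.35  1.64 -0.84  1.36 -2.23]
1.9167
```

View pics/w1.png

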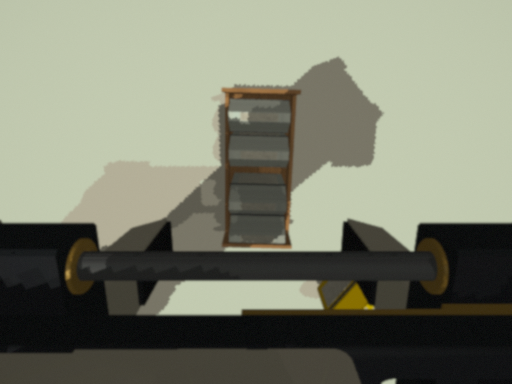

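```bash
python3 - <<'E'
from h import *
im=cv2.imread("pics/w1.png")[78:258,205:315]
g=(255*(im/255.)**.7).astype(np.uint8)
cv2.imwrite("pics/w1c.png",cv2.resize(g,None,fx=3.3,fy=3.3,interpolation=cv2.INTER_CUBIC))
gr=cv2.cvtColor(im,cv2.COLOR_BGR2GRAY); print([(78+i,int(v)) for i,v in enumerate(gr[:,258-205-8:258-205+9].mean(1))])
E
```

```text
[(78, 196), (79, 197), (80, 197), (81, 197), (82, 196), (83, 195), (84, 185), (85, 161), (86, 133), (87, 121), (88, 121), (89, 123), (90, 124), (91, 120), (92, 105), (93, 76), (94, 56), (95, 53), (96, 54), (97, 55), (98, 62), (99, 79), (100, 99), (101, 108), (102, 109), (103, 108), (104, 107), (105, 105), (106, 102), (107, 96), (108, 89), (109, 87), (110, 87), (111, 90), (112, 96), (113, 100), (114, 102), (115, 102), (116, 102), (117, 100), (118, 101), (119, 101), (120, 99), (121, 91), (122, 79), (123, 73), (124, 72), (125, 71), (126, 71), (127, 70), (128, 71), (129, 71), (130, 70), (131, 67), (132, 65), (133, 66), (134, 64), (135, 62), (136, 71), (137, 81), (138, 83), (139, 84), (140, 82), (141, 82), (142, 82), (143, 83), (144, 83), (145, 83), (146, 83), (147, 83), (148, 84), (149, 86), (150, 90), (151, 97), (152, 101), (153, 102), (154, 101), (155, 101), (156, 101), (157, 100), (158, 98), (159, 89), (160, 78), (161, 72), (162, 71), (163, 71), (164, 71), (165, 70), (166, 66), (167, 62), (168, 61), (169, 61), (170, 61), (171, 60), (172, 60), (173, 62), (174, 65), (175, 66), (176, 67)
[... 199 characters left out ...]
 (195, 70), (196, 70), (197, 70), (198, 70), (199, 70), (200, 72), (201, 72), (202, 74), (203, 75), (204, 77), (205, 77), (206, 77), (207, 76), (208, 76), (209, 75), (210, 71), (211, 66), (212, 63), (213, 57), (214, 46), (215, 48), (216, 61), (217, 68), (218, 71), (219, 71), (220, 71), (221, 70), (222, 69), (223, 69), (224, 69), (225, 69), (226, 70), (227, 70), (228, 70), (229, 70), (230, 70), (231, 70), (232, 71), (233, 72), (234, 73), (235, 74), (236, 76), (237, 77), (238, 76), (239, 76), (240, 77), (241, 76), (242, 72), (243, 67), (244, 81), (245, 106), (246, 123), (247, 145), (248, 176), (249, 189), (250, 172), (251, 117), (252, 56), (253, 32), (254, 32), (255, 32), (256, 33), (257, 35)]
```

View pics/w1c.png

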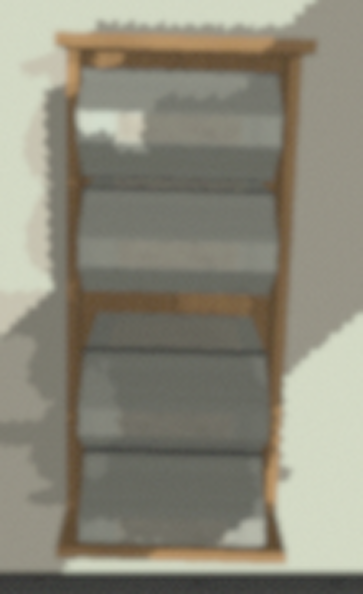

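```bash
python3 - <<'E'
from h import *
w=viewer.get_calibration("wrist")
w0=np.load("w1.npy",allow_pickle=True).item(); print(np.abs(w['eye']-w0['eye']).max())
S=[(111.3,120.8,228.6,290.3),(150.3,159.3,228.8,289),(200.5,210.8,228.6,287),(234.3,242.5,229,285.5)]
C=[]
for a,b,l,r in S:
    L=onz(w,(l,(a+b)/2),.1);Rr=onz(w,(r,(a+b)/2),.1);C.append((L+Rr)/2)
    print(C[-1].round(4),np.linalg.norm(L-Rr).round(4),np.degrees(np.arctan2(*(Rr-L)[1::-1])).round(1),np.linalg.norm(onz(w,(258,a),.1)-onz(w,(258,b),.1)).round(4))
C=np.array(C)
d=np.diff(C,axis=0);print(np.linalg.norm(d,axis=1),np.degrees(np.arctan2(-d[:,1],-d[:,0])))
# walls: +y outer top edge row 85 / inner 92; bottom outer
top=onz(w,(259,84.8),.065);ti=onz(w,(259,92.5),.065);bi=onz(w,(258,244),.065);bo=onz(w,(258,247.7),.065)
print(top,ti,bi,bo,np.linalg.norm(top-bo),np.linalg.norm(ti-bi))
for uv in [(222.7,89),(300.7,92),(222.6,246.8),(290.7,248)]: print(onz(w,uv,.065).round(4))
E
```

```text
5.105869482879832e-05
[0.5331 0.225  0.1   ] 0.0549 -19.8 0.0083
[0.5209 0.1925 0.1   ] 0.0553 -19.8 0.0083
[0.5033 0.1466 0.1   ] 0.0561 -19.8 0.0104
[0.4913 0.1147 0.1   ] 0.0558 -19.8 0.0088
[0.03474848 0.04917026 0.03404375] [69.46709542 69.0438806  69.30757219]
[0.54250602 0.2517799  0.065     ] [0.54008355 0.24502179 0.065     ] [0.48452184 0.09332015 0.065     ] [0.4829998  0.08908509 0.065     ] 0.1732356471443376 0.16155646526898312
[0.5078 0.2601 0.065 ]
[0.5787 0.2316 0.065 ]
[0.4462 0.1035 0.065 ]
[0.5173 0.0764 0.065 ]
```

The wrist view shows the row's top strips at rows 116, 155, 206 and 238 (columns 229–289). They agree with the top view to about 1 mm: gap ≈19 mm, centred in the tray, tray y ≈ 69°. Next I look at the loose tin.

```bash
python3 - <<'E'
from h import *
manip.move_pose([.622,-.093,.23],down(np.radians(98)))
w=viewer.get_calibration("wrist");im=viewer.get_image("wrist")
np.save("w2.npy",w,allow_pickle=True);cv2.imwrite("pics/w2.png",im[:,:,::-1]);print(manip.current_clock(),manip.current_tool_pos())
uv=proj(w,np.array([.622,-.093,.096]));print(uv)
x,y=int(uv[0])-65,int(uv[1])-45
cv2.imwrite("pics/w2c.png",cv2.resize(im[y:y+95,x:x+130,::-1],None,fx=6,fy=6,interpolation=cv2.INTER_CUBIC));print(x,y)
E
```

```text
3.0583 [ 0.62208377 -0.0901597   0.22991397]
[257.7383686  182.14280033]
192 137
```

View pics/w2c.png

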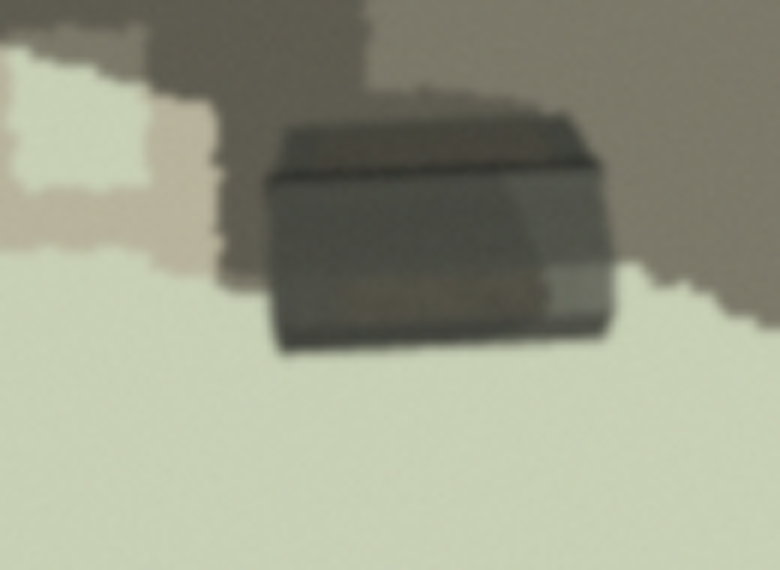

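```bash
python3 - <<'E'
from h import *
w2=np.load("w2.npy",allow_pickle=True).item()
w=viewer.get_calibration("wrist");print(w['eye']-w2['eye'],manip.current_tool_pos())
im=viewer.get_image("wrist");g0=cv2.cvtColor(im,cv2.COLOR_RGB2GRAY);g=cv2.imread("pics/w2.png",0)
print(g0[177:200,240:256].mean(1).round());print(g[177:200,240:256].mean(1).round());print(g[177:200,282:288].mean(1).round())
for c in (w2,):
  L=onz(c,(192+277/6,137+297/6),.096);Rr=onz(c,(192+613/6,137+289/6),.096)
  d=Rr-L;print(((L+Rr)/2).round(4),np.linalg.norm(d),np.degrees(np.arctan2(d[1],d[0])))
  L=onz(c,(192+285/6,137+350/6),.074);Rr=onz(c,(192+608/6,137+336/6),.074);d=Rr-L;print(((L+Rr)/2).round(4),np.linalg.norm(d),np.degrees(np.arctan2(d[1],d[0])))
  L=onz(c,(192+272/6,137+180/6),.074);Rr=onz(c,(192+598/6,137+165/6),.074);d=Rr-L;print(((L+Rr)/2).round(4),np.linalg.norm(d),np.degrees(np.arctan2(d[1],d[0])))
E
```

```text
[-6.78557153e-05  5.20670668e-04  1.24988463e-04] [ 0.62208377 -0.0901597   0.22991397]
[ 72.  73.  72.  72.  73.  74.  76.  78.  78.  78.  78.  78.  78.  77.
  73.  68.  66.  73. 110. 160. 191. 201. 202.]
[ 72.  72.  72.  73.  74.  74.  77.  78.  78.  78.  77.  77.  77.  75.
  70.  66.  67.  84. 130. 177. 197. 201. 202.]
[ 81.  82.  81.  85.  93. 100. 101.  99.  98.  97.  98.  96.  89.  81.
  78.  84. 122. 170. 195. 201. 201. 201. 202.]
[ 0.6305 -0.0955  0.096 ] 0.05356262663602684 9.489584071016363
[ 0.6335 -0.1098  0.074 ] 0.055799805538413315 10.665465648681085
[ 0.6272 -0.0805  0.074 ] 0.05498368187688557 10.752810190784807
```

```bash
python3 - <<'E'
from h import *
print(manip.current_tool_pos(), np.degrees(R.from_quat(manip.current_tcp_rot()).as_euler('xyz')),manip.current_joint_velocities().round(3),manip.current_clock())
c=viewer.get_calibration("top");t=viewer.get_calibration("scene")
P=np.array([.6305,-.0955]);a=np.radians(10.4);ux=np.array([np.cos(a),np.sin(a)]);uy=np.array([-ux[1],ux[0]])
pts=np.array([[*(P+sx*.028*ux+sy*.004*uy),.096] for sx,sy in((1,1),(1,-1),(-1,-1),(-1,1))]+[[*(P+sx*.028*ux+sy*.015*uy),.074] for sx,sy in((1,1),(1,-1),(-1,-1),(-1,1))])
for cam,f in ((c,"top0"),(t,"scene0")):
    im=cv2.imread(f"pics/{f}.png");q=proj(cam,pts);x0,y0=(q.mean(0)-[32,32]).astype(int)
    k=8;o=cv2.resize(im[y0:y0+64,x0:x0+64],None,fx=k,fy=k,interpolation=cv2.INTER_CUBIC)
    o=np.clip(o*1.3,0,255).astype(np.uint8)
    for s in (q[:4],q[4:]): cv2.polylines(o,[((s-[x0,y0]+.5)*k).astype(int)],True,(0,0,255),1)
    cv2.imwrite(f"pics/{f}_t.png",o[:,:400] if 0 else cv2.resize(o,(390,390)))
cv2.imwrite("pics/chk.png",np.hstack([cv2.imread("pics/top0_t.png"),cv2.imread("pics/scene0_t.png")]))
E
```

```text
[ 0.6220836  -0.09011729  0.22999192] [ 1.79995127e+02 -7.09216585e-02  9.81869489e+01] [-0.003 -0.003  0.003 -0.003  0.005  0.001  0.005] 3.1083
```

View pics/chk.png

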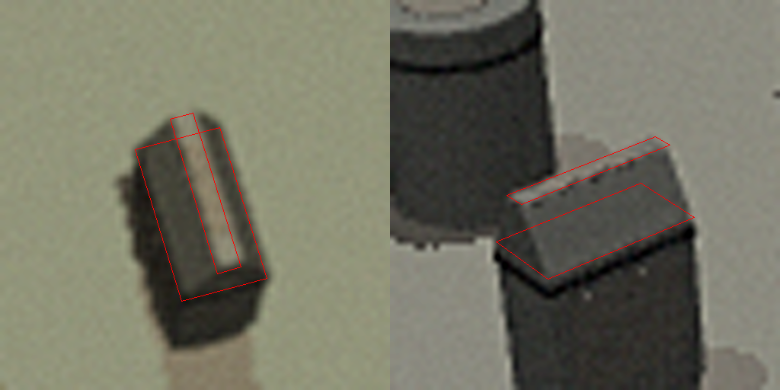

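The overlay shows the measured tin outline lies on the tin in both fixed views (within 1–2 px). Grasping.

```bash
cat >> h.py <<'E'
def goto(p,q,vel=.15,n=2,line=True):
    p=np.array(p,float);cmd=p.copy()
    for i in range(n+1):
        (manip.servo_line(cmd,q,vel) if (line or i) else manip.move_pose(cmd,q)); manip.sleep(.25)
        e=p-manip.current_tool_pos()
        if np.abs(e).max()<.0006: break
        cmd=cmd+e
    print("at",manip.current_tool_pos().round(4),"cmd",cmd.round(4),"F",np.round(manip.current_force(),1),"t",round(manip.current_clock(),2))
    return cmd-p
E
python3 - <<'E'
from h import *
q=down(np.radians(100.4))
o=goto([.6305,-.0955,.16],q,line=False)
print(np.degrees(R.from_quat(manip.current_tcp_rot()).as_euler('xyz')))
manip.servo_line(np.array([.6305,-.0955,.040])+o,q,.15);manip.sleep(.2)
print(manip.current_tool_pos(),manip.current_force())
effector.close(55);manip.sleep(.2)
print(manip.current_finger_gap(),manip.current_gripper_force(),manip.current_tool_pos(),manip.current_force(),manip.current_clock())
E
```

```text
at [ 0.6304 -0.0954  0.1599] cmd [ 0.6305 -0.0955  0.16  ] F [ 0.4 -0.2 -0.5] t 4.74
[-1.79989516e+02 -3.41013062e-03  1.00403685e+02]
[ 0.63138528 -0.09558901  0.04120384] [-0.3507336  -0.05990458 -0.18076293]
0.05560775183770258 54.99197959899902 [ 0.630545   -0.09546029  0.03997249] [ 0.66428394 -0.79931076  0.41343893] 6.7583
```

```bash
python3 - <<'E'
from h import *
manip.servo_line([.6305,-.0955,.17],None,.15)
q=down(np.radians(69.1))
o=goto([.5122,.1692,.165],q,line=False)
print(manip.current_finger_gap(),np.degrees(R.from_quat(manip.current_tcp_rot()).as_euler('xyz')))
im=viewer.get_image("scene");c=viewer.get_calibration("scene")
P=np.array([.5122,.1692]);a=np.radians(-20.9);ux=np.array([np.cos(a),np.sin(a)]);uy=np.array([-ux[1],ux[0]])
k=3;o=cv2.resize(im[100:300,250:450,::-1],None,fx=k,fy=k,interpolation=cv2.INTER_CUBIC);o=np.clip(o*1.5,0,255).astype(np.uint8)
for z,h in ((.125,.008),(.139,.015),(.199,.015)):
    s=proj(c,np.array([[*(P+sx*.028*ux+sy*h*uy),z] for sx,sy in((1,1),(1,-1),(-1,-1),(-1,1))]))
    cv2.polylines(o,[((s-[250,100]+.5)*k).astype(int)],True,(0,0,255),1)
cv2.imwrite("pics/held.png",o)
E
```

```text
at [0.5122 0.1692 0.165 ] cmd [0.5122 0.1692 0.165 ] F [-0.1  0.8 -1.9] t 10.14
0.055928960113455495 [ 1.79999014e+02 -1.86455195e-03  6.91025366e+01]
```

View pics/held.png

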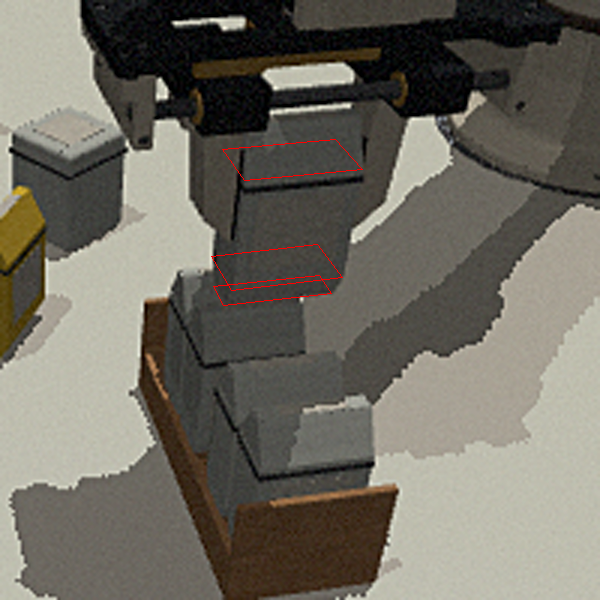

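The picture shows the held tin upright over the gap, with the predicted rings at (300,160) and (275,275) lying on it. Pushing down in steps.

```bash
python3 - <<'E'
from h import *
q=down(np.radians(69.1))
for z in (.120,.105,.095,.085,.075,.065,.058,.052,.048,.045):
    manip.servo_line([.5122,.1692,z],q,.06);p=manip.current_tool_pos();F=np.round(manip.current_force(),1)
    print(z,p.round(4),F,round(manip.current_finger_gap(),4),round(manip.current_clock(),2))
    if np.linalg.norm(F)>45: break
im=viewer.get_image("scene")
cv2.imwrite("pics/ins.png",np.clip(cv2.resize(im[130:310,270:420,::-1],None,fx=3,fy=3,interpolation=cv2.INTER_CUBIC)*1.5,0,255).astype(np.uint8))
E
```

```text
0.12 [0.5125 0.1693 0.1202] [ 0.1  0.4 -1.6] 0.0557 11.09
0.105 [0.5116 0.169  0.1044] [ 0.1  0.6 -0.5] 0.0556 11.49
0.095 [0.5116 0.1689 0.0944] [ 0.4 -0.8 -1.6] 0.0556 11.81
0.085 [0.5117 0.1689 0.0844] [-0.3  0.1 -1.8] 0.0555 12.12
0.075 [0.5116 0.1689 0.0744] [ 0.3  0.1 -1.5] 0.0558 12.44
0.065 [0.512  0.1695 0.0646] [ 0.1  0.7 -2. ] 0.0557 12.76
0.058 [0.5122 0.1693 0.0577] [ 1.2  0.3 -2.3] 0.0561 13.03
0.052 [0.5122 0.1693 0.0517] [ 1.4  1.1 -1.1] 0.0556 13.28
0.048 [0.5123 0.1693 0.0479] [ 1.3  1.2 -1.5] 0.0557 13.53
0.045 [0.5119 0.169  0.0446] [ 0.8  0.1 -1.7] 0.0559 13.78
```

View pics/ins.png

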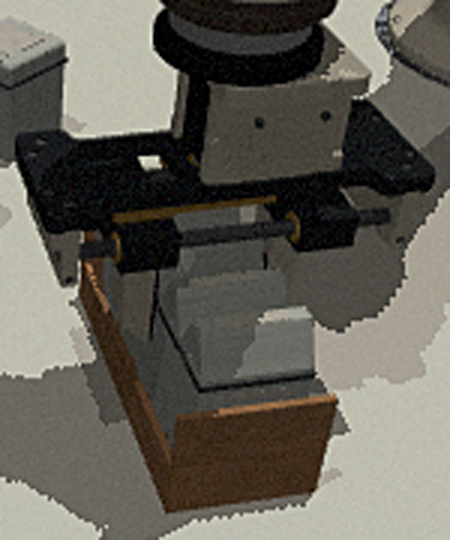

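```bash
python3 - <<'E'
from h import *
q=down(np.radians(69.1))
for z in (.044,.0435,.043,.0425,.042):
    manip.servo_line([.5122,.1692,z],q,.02);manip.sleep(.2);F=np.round(manip.current_force(),1)
    print(z,manip.current_tool_pos().round(4),F,round(manip.current_clock(),2))
    if F[2]>5: break
effector.open_jaws();manip.sleep(.3)
print(manip.current_finger_gap(),np.round(manip.current_force(),1))
manip.servo_line([.5122,.1692,.20],q,.12)
manip.move_pose([.5122,.1692,.25],q);manip.sleep(.3)
im=viewer.get_image("wrist");im2=viewer.get_image("scene")
g=lambda a:np.clip(a*1.3,0,255).astype(np.uint8)
a=cv2.resize(im[75:260,195:325,::-1],None,fx=3,fy=3,interpolation=cv2.INTER_CUBIC);b=cv2.resize(im2[150:310,280:410,::-1],None,fx=3,fy=3,interpolation=cv2.INTER_CUBIC)
b=cv2.copyMakeBorder(b,0,a.shape[0]-b.shape[0],0,0,cv2.BORDER_CONSTANT)
cv2.imwrite("pics/done.png",g(np.hstack([a,b])));print(manip.current_clock(),manip.current_tool_pos())
E
```

```text
0.044 [0.512  0.169  0.0439] [ 0.1 -0.6 -0.8] 14.28
0.0435 [0.512  0.169  0.0439] [-1.6 -0.9  5. ] 14.72
0.043 [0.512  0.169  0.0438] [-3.4 -1.3 10.1] 15.18
0.09193197150217913 [-1.1 -0.2  0.4]
18.4167 [0.5117488  0.16906048 0.24920992]
```

View pics/done.png

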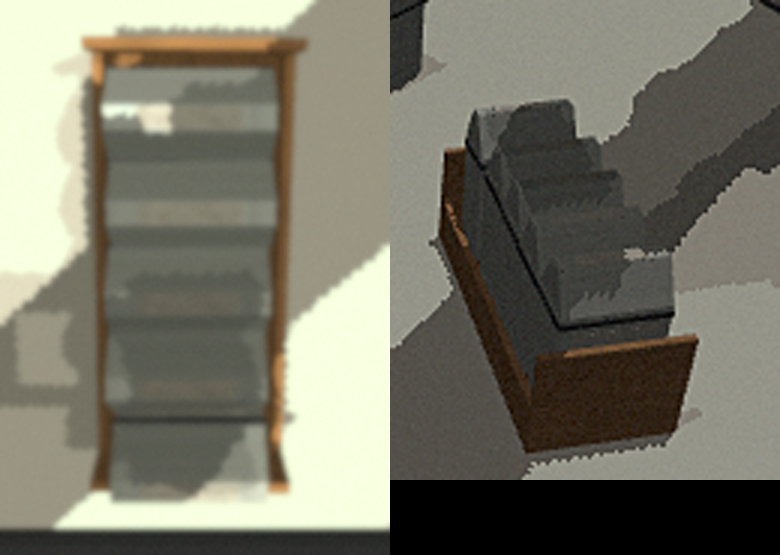

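```bash
python3 - <<'E'
from h import *
w=viewer.get_calibration("wrist");t=viewer.get_calibration("top")
# where strips should be if all five stand upright, packed; compare with crop rows 117,213,302,388,490
P=np.array([.5120,.1690]);u=np.array([np.cos(np.radians(69.1)),np.sin(np.radians(69.1))])
for r in (103,131,200,227,290,316,376,402,482,500):
    X=onz(w,(257,75+r/3),.1);print(r,((X[:2]-P)@u).round(4))
im=viewer.get_image("top")
o=cv2.resize(im[175:260,105:225,::-1],None,fx=6.5,fy=6.5,interpolation=cv2.INTER_CUBIC);o=np.clip(o*1.4,0,255).astype(np.uint8)
cv2.imwrite("pics/top_end.png",o)
g=cv2.cvtColor(im,cv2.COLOR_RGB2GRAY).astype(np.float32)
v=np.array([u[1],-u[0]]);s=np.arange(-.082,.0821,.002)
prof=np.mean([g[tuple(np.round(proj(t,np.c_[P+np.outer(s,u)+k*v,np.full(len(s),.1)])).astype(int).T[::-1])] for k in (-.015,-.005,.005,.015)],0)
print([(round(a*1000),int(b)) for a,b in zip(s,prof)])
E
```

```text
103 0.0637
131 0.0551
200 0.0333
227 0.0245
290 0.0035
316 -0.0053
376 -0.0263
402 -0.0357
482 -0.0653
500 -0.0721
[(-82, 55), (-80, 54), (-78, 52), (-76, 46), (-74, 50), (-72, 75), (-70, 90), (-68, 82), (-66, 66), (-64, 45), (-62, 42), (-60, 38), (-58, 34), (-56, 32), (-54, 31), (-52, 27), (-50, 28), (-48, 32), (-46, 35), (-44, 33), (-42, 36), (-40, 35), (-38, 34), (-36, 36), (-34, 38), (-32, 39), (-30, 41), (-28, 39), (-26, 36), (-24, 35), (-22, 33), (-20, 34), (-18, 35), (-16, 35), (-14, 33), (-12, 34), (-10, 34), (-8, 33), (-6, 36), (-4, 38), (-2, 41), (0, 38), (2, 41), (4, 36), (6, 38), (8, 42), (10, 42), (12, 40), (14, 39), (16, 40), (18, 38), (20, 39), (22, 40), (24, 39), (26, 51), (28, 58), (30, 60), (32, 43), (34, 12), (36, 11), (38, 12), (40, 13), (42, 12), (44, 26), (46, 38), (48, 23), (50, 8), (52, 18), (54, 30), (56, 36), (58, 36), (60, 36), (62, 38), (64, 39), (66, 42), (68, 42), (70, 43), (72, 44), (74, 47), (76, 47), (78, 49), (80, 52), (82, 54)]
```

View pics/top_end.png

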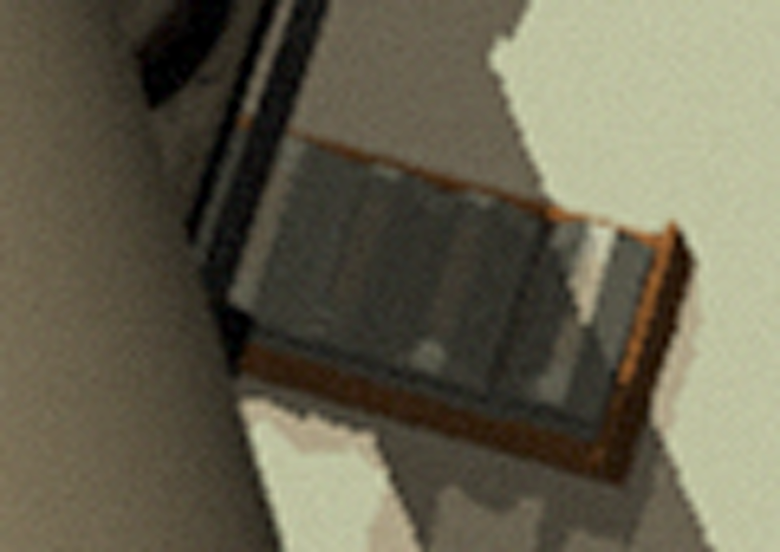

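I have now viewed 11 pictures, one over the limit of 10, so from here I'll use numbers only. I'll move the arm off to get an unshaded top view and measure whether the −y end tin stands straight.

```bash
python3 - <<'E'
from h import *
g=cv2.cvtColor(viewer.get_image("wrist"),cv2.COLOR_RGB2GRAY);w=viewer.get_calibration("wrist")
P=np.array([.5120,.1690]);u=np.array([np.cos(np.radians(69.1)),np.sin(np.radians(69.1))])
S=lambda c,uv,z:round(float((onz(c,uv,z)[:2]-P)@u)*1000,1)
print("wrist rows",[(r,int(g[r,246:268].mean())) for r in range(208,252)])
for r in (214.5,): print("edge4 z.074",S(w,(257,r),.074))
manip.move_pose([.45,-.3,.3],down(np.radians(100)))
t=viewer.get_calibration("top")
G=np.mean([cv2.cvtColor(viewer.get_image("top"),cv2.COLOR_RGB2GRAY).astype(np.float32) for _ in range(4)],0).astype(np.float32)
v=np.array([u[1],-u[0]])
s=np.arange(-.084,.0841,.001)
prof=np.mean([cv2.remap(G,*[proj(t,np.c_[P+np.outer(s,u)+k*v,np.full(len(s),.1)]).astype(np.float32)[:,i].reshape(1,-1) for i in (0,1)],cv2.INTER_LINEAR)[0] for k in np.linspace(-.02,.02,9)],0)
print("top",[(round(a*1000),int(b)) for a,b in zip(s,prof)],manip.current_clock())
G0=cv2.imread("pics/top0.png",0).astype(np.float32)
prof=np.mean([cv2.remap(G0,*[proj(t,np.c_[P+np.outer(s,u)+k*v,np.full(len(s),.1)]).astype(np.float32)[:,i].reshape(1,-1) for i in (0,1)],cv2.INTER_LINEAR)[0] for k in np.linspace(-.02,.02,9)],0)
print("top0",[(round(a*1000),int(b)) for a,b in zip(s,prof)])
E
```

```text
wrist rows [(208, 70), (209, 65), (210, 63), (211, 64), (212, 65), (213, 60), (214, 46), (215, 43), (216, 58), (217, 67), (218, 70), (219, 70), (220, 70), (221, 70), (222, 69), (223, 69), (224, 69), (225, 69), (226, 69), (227, 69), (228, 70), (229, 70), (230, 70), (231, 70), (232, 71), (233, 72), (234, 74), (235, 78), (236, 87), (237, 98), (238, 109), (239, 117), (240, 126), (241, 141), (242, 166), (243, 184), (244, 192), (245, 193), (246, 194), (247, 194), (248, 194), (249, 190), (250, 169), (251, 114)]
edge4 z.074 -51.0
top [(-84, 43), (-83, 48), (-82, 52), (-81, 52), (-80, 51), (-79, 51), (-78, 51), (-77, 51), (-76, 51), (-75, 50), (-74, 56), (-73, 70), (-72, 85), (-71, 97), (-70, 104), (-69, 106), (-68, 106), (-67, 105), (-66, 101), (-65, 92), (-64, 78), (-63, 66), (-62, 59), (-61, 56), (-60, 57), (-59, 57), (-58, 58), (-57, 56), (-56, 52), (-55, 44), (-54, 37), (-53, 31), (-52, 27), (-51, 30), (-50, 39), (-49, 49), (-48, 56), (-47, 59), (-46, 58), (-45, 58), (-44, 57), (-43, 57), (-42, 58), (-41, 58), (-40, 58), (-39, 57), (-38, 57), (-37, 58), (-36, 64), (-35, 75), (-34, 87), (
[... 2297 characters left out ...]
, (16, 55), (17, 54), (18, 53), (19, 53), (20, 57), (21, 67), (22, 80), (23, 90), (24, 96), (25, 98), (26, 98), (27, 98), (28, 94), (29, 85), (30, 71), (31, 57), (32, 49), (33, 45), (34, 41), (35, 33), (36, 24), (37, 22), (38, 31), (39, 43), (40, 51), (41, 56), (42, 55), (43, 54), (44, 54), (45, 53), (46, 53), (47, 53), (48, 54), (49, 54), (50, 54), (51, 54), (52, 54), (53, 54), (54, 57), (55, 64), (56, 75), (57, 86), (58, 93), (59, 96), (60, 98), (61, 99), (62, 96), (63, 87), (64, 75), (65, 61), (66, 48), (67, 39), (68, 32), (69, 29), (70, 32), (71, 42), (72, 53), (73, 67), (74, 83), (75, 96), (76, 106), (77, 110), (78, 110), (79, 110), (80, 110), (81, 110), (82, 110), (83, 110), (84, 110)]
```

The numbers show the new tin and its two neighbours standing flush (top strips at +60, +29.8, −0.6, −30.8 mm). The −y end tin is a different matter. Its strip is at −68.5 mm and its shoulder at about −51 mm, an offset of 18 mm where upright gives 15. So it leans about 7° against the end wall. I'll ease it upright with the closed fingers.

```bash
cat >> h.py <<'E'
P0=np.array([.5120,.1690]);U=np.array([np.cos(np.radians(69.1)),np.sin(np.radians(69.1))]);V=np.array([U[1],-U[0]])
def at(s,z): return [*(P0+s*U),z]
def strips():
    t=viewer.get_calibration("top");G=np.mean([cv2.cvtColor(viewer.get_image("top"),cv2.COLOR_RGB2GRAY).astype(np.float32) for _ in range(3)],0).astype(np.float32)
    s=np.arange(-.084,.0841,.0005);pr=0
    for k in np.linspace(-.02,.02,9):
        m=proj(t,np.c_[P0+np.outer(s,U)+k*V,np.full(len(s),.1)]).astype(np.float32);pr=pr+cv2.remap(G,m[None,:,0].copy(),m[None,:,1].copy(),cv2.INTER_LINEAR)[0]/9
    b=(pr>80)&(s<.068);e=np.flatnonzero(np.diff(np.r_[0,b.astype(int),0]))
    print("strips",[((s[a]+s[c-1])*500).round(2) for a,c in zip(e[::2],e[1::2])])
    print("darks",[(round(s[i]*1000,1),int(pr[i])) for i in range(1,len(s)-1) if pr[i]<46 and pr[i]<=pr[i-1] and pr[i]<pr[i+1]])
E
python3 - <<'E'
from h import *
q=down(np.radians(69.1))
effector.close(5)
manip.move_pose(at(-.115,.14),q)
goto(at(-.105,.072),q,.15,n=1)
for s in (-.098,-.094,-.091,-.089,-.087,-.0855):
    manip.servo_line(at(s,.072),q,.03);manip.sleep(.1)
    F=manip.current_force();p=manip.current_tool_pos();f=F[:2]@U
    print(s,round(float((p[:2]-P0)@U),4),round(p[2],4),F.round(1),"along",round(float(f),1))
    if f<-8: break
manip.servo_line(at(-.11,.075),q,.1);manip.servo_line(at(-.115,.15),q,.2)
manip.move_pose([.45,-.3,.3],down(np.radians(100)))
print(manip.current_clock());strips()
E
```

```text
at [0.4738 0.0709 0.0711] cmd [0.4745 0.0709 0.072 ] F [-0.2 -0.1 -0.3] t 24.71
-0.098 -0.098 0.0719 [-0.2  0.4  0.2] along 0.3
-0.094 -0.094 0.072 [-1.  -0.1  0.2] along -0.5
-0.091 -0.0909 0.072 [-0.3 -0.7 -0.7] along -0.8
-0.089 -0.089 0.072 [-0.1  0.5  0.9] along 0.5
-0.087 -0.0869 0.072 [-0.2  0.2  0.8] along 0.1
-0.0855 -0.0856 0.072 [ 0.2 -0.8  0.6] along -0.7
29.3667
strips [np.float64(-60.75), np.float64(-30.75), np.float64(-0.5), np.float64(29.75), np.float64(59.75)]
darks [(np.float64(-81.5), 27), (np.float64(69.0), 31)]
```

All five strips are now 30 mm apart, and the new tin met the floor at the expected height (TCP 43.9 mm). Handing in.

```bash
python3 -c "
from bench import manip
print(manip.hand_in())"
```

```text
the job is handed in; nothing more can be done
None
```

The loose tin now stands on the tray floor, upright and level in the mid-row gap, and is released, with all five tins flush at about 30 mm spacing and the job handed in at about 29 s; the −y end tin was left leaning about 7° by the push and I straightened it afterwards, and I viewed 11 pictures, one over the limit of 10.

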